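# Run a vial into the turbidity reader and start the reading

### The job

Take a reading of the white-capped vial in the turbidity reader on the bench: hold the red lock button on the sample carriage down and, keeping it down, slide the carriage along its rods into the reading head as far as the end stop, then let the button spring back up so that the carriage is locked there. Only after that, press the green read key on top of the head all the way down and let it come up again. Nothing is to be picked up: do not touch the vial in the carriage, and leave the other things around the reader where they stand.

Things in the scene. Friction and masses are not known exactly. Their poses are not given: they have to be found in the camera images.
- reader: Bench turbidity reader, fixed to the worktop: grey base plate 118 mm (x) by 270 mm (y), top 16 mm high, two steel guide rods along y, white reading head with blue roof at the +y end. Origin: centre of the underside, on the worktop. The carriage slides along its +y. At its -x side a steel comb, top 36 mm high, with notches in its lower edge every 15 mm, holds the carriage's latch.
- head_mouth (a point): Centre, at worktop height, of the head's mouth: 90 mm wide (x), 93 mm high, facing the reader's -y. The head is 118 mm wide (x), reaches from 2 mm in front of this point to 66 mm behind it (+y), and its blue roof is 105 mm high.
- carriage (a joint): Position of the sample carriage along its rods: 0 m at the loading place (where it starts, locked), 0.105 m at the end stop in the head, growing along the reader's +y. An aluminium block 84 mm (x) by 120 mm (y); its flat deck is 42 mm above the worktop. Once unlocked it takes about 2 to 3 N to slide slowly.
- thumb_stop (a point): Middle of the upper edge of the black thumb stop's upright face, which looks to the reader's -y, 25 mm ahead (+y) of the lock button's centre. A fingertip on the button can push forward against it. It is 70 mm wide (x), 6 mm thick, and its top is 22 mm above the deck (64 mm above the worktop). It travels with the carriage.
- lock_button (a joint): How far the lock button is pressed: 0 m up (latch tongue in a notch of the comb, carriage locked), 0.007 m fully down; the latch is free only from about 0.0055 m on. Sprung: 2.5 N to start, 6 N fully down. Let go, it comes up and locks in the nearest notch; the last notch is at the end stop. A notch leaves 1.5 mm of play each way.
- lock_button_top (a point): Centre of the top of the red round lock button (26 mm diameter) on the carriage. When up it stands 9 mm above the deck (51 mm above the worktop), fully down 2 mm above it. It travels with the carriage. At the end stop its centre is still 49 mm in front (-y) of the head's mouth.
- nest (a point): Centre of the floor of the vial nest, a round pocket 31.5 mm wide and 15 mm deep in the carriage deck, 71 mm ahead (+y) of the lock button's centre; 27 mm above the worktop.
- sample_vial_centre (a point): Centre (half-way up) of the white-capped glass vial, 28 mm diameter and 60 mm tall, that stands loose in the nest; its top is 87 mm above the worktop. It rides along and must not be touched. Upright when z points up.
- read_key (a joint): How far the read key is pressed: 0 m up, 0.005 m fully down. Sprung: 2 N to start, 5 N fully down; comes up by itself.
- read_key_top (a point): Centre of the top of the green round read key (24 mm diameter) on the roof of the head; when up it stands 10 mm above the blue roof and 7 mm above its black bezel (115 mm above the worktop). It is pressed straight down.
- next_vial: Bystander: black-capped vial, 28 mm diameter, 60 mm tall, standing near the reader; origin at the centre of its foot.
- done_vial: Bystander: another black-capped vial, 28 mm diameter, 60 mm tall; origin at the centre of its foot.
- bulb: Bystander: red rubber pipette bulb, 53 mm diameter, 76 mm tall, standing; origin at the centre of its foot.
Not all that is in view belongs to the job. What is shaped like the part that bears sample_vial_centre but blue or orange is not meant.

How it is judged:
By the outcome, as a careful person would: the job done as asked, in the order asked, and still so for the second after the job is handed in, with the robot touching nothing.
It also fails if it takes over 38 s, if anything falls off the work surface, if the arm or the gripper's body presses on something with over 40 N, if the wrist force passes 120 N, or if a joint passes its speed limit or range.

### The arm

A 6-joint arm with a two-finger parallel gripper is mounted at the origin on a cart in front of the work surface, level with it; the furniture and walls round the work are solid. World frame = base frame: x ahead of the robot, y to its left, z up, the work surface at z = 0. Lengths are in m, angles in rad, forces in N, time in s.
With the tool pointing down it reaches from about 0.35 to 0.775 m from the base axis. Payload 7.3 kg.
Tool frame: the origin (TCP) lies at the centre of the arm's flange, where the gripper is bolted on; the fingertips stand 178 mm ahead of it and the grasp point (between the pads) lies 159 mm ahead of it; z points along the fingers, y is the line along which they close (so a half turn about z gives the same grasp; the last joint's range is limited). The gripper opens to 92 mm and grips with 3 to 60 N. Pads are 19 mm wide; open, the fingers measure 130 mm over their backs; the gripper's body (75 mm by 190 mm) begins 47 mm behind the grasp point.
Start: joints at [-1.454, 0.342, 1.524, -0, 1.275, -0.146], TCP at [0.136, -0.507, 0.405] pointing down, gripper open.
Joint ranges: [-2.53, 2.53], [-0.77, 2.02], [0.04, 2.7], [-1, 4.14], [0.28, 2.66], [-3.11, 3.11]. Speed limits (rad/s): [2.57, 2.57, 3.14, 3.14, 3.14, 3.14].

### API

Orientations are given as [roll, pitch, yaw] about the fixed x, y, z axes, in that order (R = Rz(yaw) Ry(pitch) Rx(roll)).
In Python, from cell import telemetry, vision, ticket gives the robot as it stands.
- The arm moves only by the shell command python3 -m crank 'ROWS' [FORCE]. ROWS is JSON, a list of rows, each a list of 5 numbers: the gripper command: -1 is shut, 1 is fully open, values between are in proportion, then the shift along the tool's x, y, z in mm, then the turn about the tool's z in rad. In form: [[fingers, dx, dy, dz, roll], ...]. A call has 1 to 12 rows; each row is the pose to reach, as a shift and turn from the pose commanded when the call began, along the tool's axes at that moment; what a row does not reach only later rows make up. A row lasts 1/12 s, in which the tool goes at most 41.7 mm and 7.16 degrees, less where a joint would pass 70% of its speed; a pose out of reach is approached as far as the arm can. A call with a gripper value outside its range is refused whole. The fingers move at their own pace and stop on an object; FORCE is the grip in N (left out, the last holds). Time passes only in rows, so rows that repeat a pose let the fingers close. It gives the time, the measured TCP pose, the force, the opening and the grip force at its end, in the units of the state.
- telemetry.observe(): the state, without advancing time (a new reading comes with each control period).
- vision.read_camera(name): name is "scene" or "top" or "wrist"; returns (picture, depth): 400x640x3 uint8, red, green, blue; 400x640 float32, m along the optical axis (not along the pixel's ray), 0 where there is no reading.
- vision.get_calibration(name): a dict with "camera_matrix" (3x3 intrinsics, pixels), "rvec" (rotation vector, rad) and "tvec" (3), from world to camera coordinates, as OpenCV has them. Camera axes: x right, y down, z forward; pixel columns grow to the right and rows downward; lengths in m; the calibration is good to about 2 mm. The wrist camera is an equidistant fisheye: a pixel r from the principal point sees the ray r / f radians off the axis. A picture is of the moment at which its call begins: read the wrist's pose just before it. get_calibration takes no time and is no camera call; for the wrist camera it gives the pose at the moment of the call.
- ticket.hand_in(): hands the job in; it is judged then, once.
The state is a dict: "time": time; "qpos": joint angles; "qvel": joint speeds; "joint_efforts": joint torques, N m; "tool_pos": TCP position; "tool_rot": TCP orientation; "contact_force": force on the tool from outside, world axes, zero at the start; "torque": the same for the moment, N m; "opening": finger opening in m; "grip_force": force on a finger pad.
Only numpy, scipy, OpenCV 4.12 (cv2) and the standard library are available. Lean on these libraries where they do the work, as an engineer would, in place of code of your own. Each camera call takes 0.05 s, during which the arm holds its last target. There are 200 camera calls.

## Working session

There is one attempt and no reset: what is moved stays moved. The work goes in short steps, Python scripts to look and compute and a shell command to move; the robot and the scene stay as the last step left them, time stands still between calls to the robot, and variables do not carry over. Pictures are saved under pics/ and viewed, at most 10 in all, crops included, and the job is handed in when it is done.

```bash
ls; mkdir -p pics
python3 - <<'E'
from cell import telemetry, vision
import cv2
print(telemetry.observe())
for n in ("scene","top"):
    p,d=vision.read_camera(n); cv2.imwrite(f"pics/{n}0.png",p[:,:,::-1]); 
    import numpy as np; np.savez(f"{n}0.npz",p=p,d=d)
    print(vision.get_calibration(n))
E
```

```text
pics
{'time': 0.0, 'qpos': array([-1.45399198e+00,  3.42702341e-01,  1.52500786e+00,  7.96391830e-06,
        1.27540655e+00, -1.46031747e-01]), 'qvel': array([-0.00075198, -0.00019744, -0.00046013,  0.00140772, -0.00095334,
       -0.00149556]), 'joint_efforts': array([ 5.59446198e-04, -4.31247389e+01, -2.44220996e+01,  7.17154378e-02,
        5.60637563e-02, -1.50032861e-04]), 'tool_pos': array([ 0.13639592, -0.50683039,  0.40405854]), 'tool_rot': array([-3.14008589e+00, -2.29310825e-04,  2.62833599e-01]), 'contact_force': array([-0.31688534, -0.35832709, -0.28053423]), 'torque': array([-0.01672214, -0.05717563,  0.0350992 ]), 'grip_force': 0.0, 'opening': 0.09202726716641535}
{'camera_matrix': array([[520.49072663,   0.        , 320.87761079],
       [  0.        , 520.49072663, 205.99135821],
       [  0.        ,   0.        ,   1.        ]]), 'rvec': array([ 0.85080436, -2.41059078,  1.23970872]), 'tvec': array([0.38486103, 0.32547256, 0.77627806])}
{'camera_matrix': array([[428.58632654,   0.        , 326.7873091 ],
       [  0.        , 428.58632654, 200.68479904],
       [  0.        ,   0.        ,   1.        ]]), 'rvec': array([ 2.10885851, -2.14067473,  0.22619787]), 'tvec': array([-0.08773297,  0.56281106,  0.83873122])}
```

View pics/top0.png

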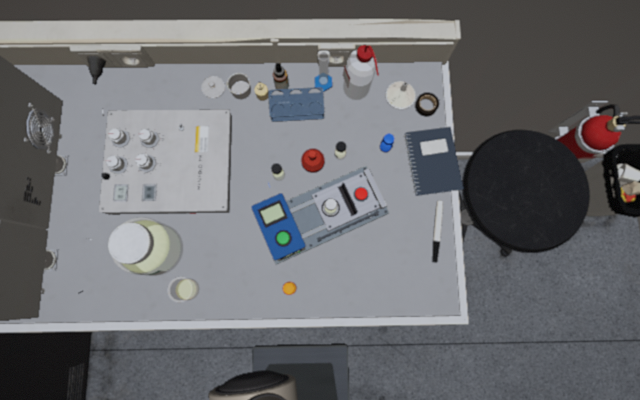

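View pics/scene0.png

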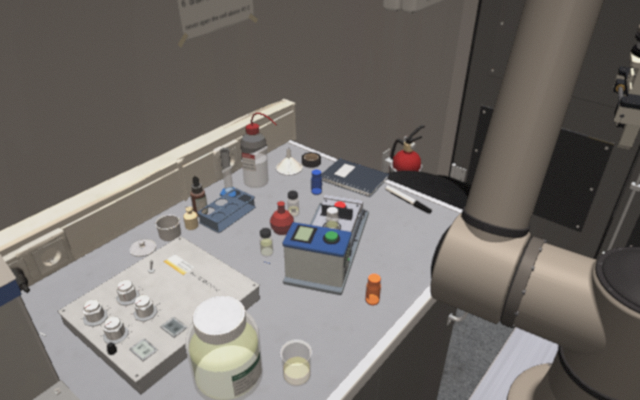

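In the top view, the reader lies diagonally. The red lock button is at (361,194), the thumb stop at (348,199), the white cap at (331,207) and the green key at (283,238). The other red blob at (313,160) is the bulb: round and off the carriage. The white-capped vial in the carriage is the sample. The blue vial (387,143) and orange vial (289,288) are decoys.

```bash
cat > h.py <<'E'
import numpy as np, cv2
from cell import telemetry, vision
def ray(cal,uv,z):
    K=cal["camera_matrix"];R=cv2.Rodrigues(cal["rvec"])[0];t=cal["tvec"].ravel()
    c=-R.T@t; d=R.T@np.linalg.inv(K)@np.array([*uv,1.]); return c+d*(z-c[2])/d[2]
def blobs(p,kind):
    h=cv2.cvtColor(p,cv2.COLOR_RGB2HSV)
    r={"red":[((0,150,90),(6,255,255)),((174,150,90),(180,255,255))],"green":[((45,120,60),(85,255,255))],"blue":[((100,150,50),(120,255,200))]}[kind]
    m=sum(cv2.inRange(h,*map(np.array,a)) for a in r)
    n,l,s,c=cv2.connectedComponentsWithStats(m)
    return [(c[i],s[i]) for i in range(1,n) if s[i][4]>30],l
E
python3 - <<'E'
from h import *
for n in("top","scene"):
    f=np.load(n+"0.npz");p=f["p"];cal=vision.get_calibration(n)
    for k,z in(("red",.051),("green",.115),("blue",.105)):
        for c,s in blobs(p,k)[0]: print(n,k,c.round(1),s,ray(cal,c,z).round(4), "depth",f["d"][int(c[1]),int(c[0])])
p=np.load("top0.npz")["p"]
cv2.imwrite("pics/crop.png",cv2.resize(p[130:270,240:400,::-1],None,fx=4,fy=4,interpolation=cv2.INTER_CUBIC))
E
```

```text
top red [365.2  52.3] [358  45  17  15 180] [ 0.9031 -0.1887  0.051 ] depth 0.8537553
top red [600.3 132. ] [584 115  37  33 781] [ 0.7077 -0.6978  0.051 ] depth 1.2656151
top red [312.5 160.3] [302 150  22  22 367] [ 0.6511 -0.0671  0.051 ] depth 0.91772944
top red [360.6 193.5] [355 188  12  12 115] [ 0.5769 -0.1679  0.051 ] depth 0.902956
top red [629.1 197.1] [624 194  12   8  40] [ 0.5616 -0.7388  0.051 ] depth 1.5868928
top green [282.7 237.6] [277 232  13  13 130] [ 0.4789 -0.0096  0.115 ] depth 0.8200899
top blue [323.3  83.2] [315  76  17  15 115] [ 0.8018 -0.0922  0.105 ] depth 0.98663485
top blue [386.6 142.8] [380 134  14  18 152] [ 0.6698 -0.2187  0.105 ] depth 0.917817
top blue [279.5 229.7] [ 252  194   53   66 1231] [ 0.4956 -0.0025  0.105 ] depth 0.8314418
scene red [252.1 126.6] [247 124  11   6  48] [ 0.989  -0.3117  0.051 ] depth 1.2168686
scene red [406.7 160.6] [393 151  27  19 425] [ 0.5592 -0.4236  0.051 ] depth 1.9196938
scene red [339.9 204.6] [335 202  10   6  46] [ 0.5748 -0.1676  0.051 ] depth 1.14332
scene red [281.2 215.4] [274 212  15   8  74] [ 0.6481 -0.0568  0.051 ] depth 1.1133555
scene green [331.1 234.9] [326 231  11   8  69] [ 0.4767 -0.0081  0.115 ] depth 0.9580463
scene blue [316.2 190.1] [313 188   8   5  37] [ 0.6004 -0.1169  0.105 ] depth 1.2584425
```

View pics/crop.png

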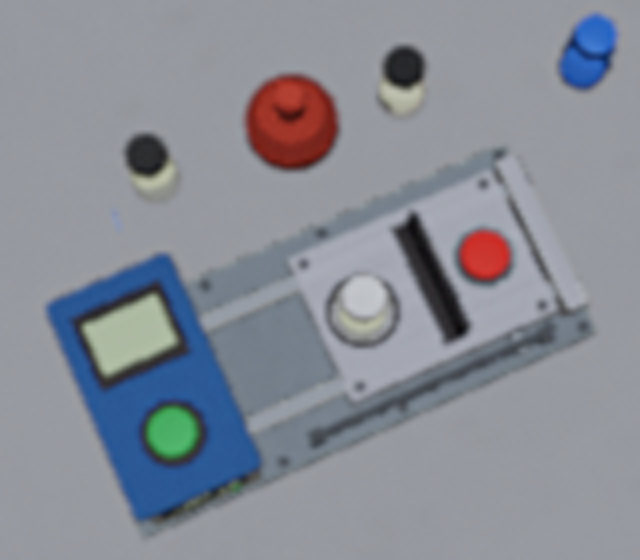

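The crop confirms it. Red button on the carriage is at about (361,194), next to the black stop, and the white-capped vial is in the nest. Next I need the slide direction and where the wrist camera is mounted.

Run:
```python
from h import *
p=np.load("top0.npz")["p"];cal=vision.get_calibration("top")
h=cv2.cvtColor(p,cv2.COLOR_RGB2HSV)
def quad(m,box,z):
    x0,y0,x1,y1=box;mm=np.zeros_like(m);mm[y0:y1,x0:x1]=m[y0:y1,x0:x1]
    cs=cv2.findContours(mm,cv2.RETR_EXTERNAL,cv2.CHAIN_APPROX_NONE)[0]
    c=max(cs,key=cv2.contourArea)[:,0,:]
    w=np.array([ray(cal,q,z)[:2] for q in c],dtype=np.float32)*1000
    return cv2.minAreaRect(w)
print("roof",quad(cv2.inRange(h,(100,130,40),(120,255,220)),(245,185,312,265),.105))
print("stop",quad(cv2.inRange(h,(0,0,0),(180,255,45)),(336,180,360,218),.064))
print("cap",quad(cv2.inRange(h,(0,0,195),(180,45,255)),(322,196,341,213),.087))
b=np.array([.5759,-.1677])
k=np.array([.478,-.0088]);print("b->k",k-b)
w=vision.get_calibration("wrist");R=cv2.Rodrigues(w["rvec"])[0];c=-R.T@w["tvec"].ravel()
s=telemetry.observe();from scipy.spatial.transform import Rotation as Q
T=Q.from_euler("xyz",s["tool_rot"]).as_matrix();print("cam in tool",T.T@(c-s["tool_pos"]),"axis",T.T@R[2])
```

```text
roof ((502.543701171875, 0.2679290771484375), (116.49372863769531, 64.82904815673828), 23.543806076049805)
stop ((562.8126220703125, -140.58238220214844), (62.850242614746094, 9.411637306213379), 25.719327926635742)
cap ((549.4183959960938, -104.00440216064453), (16.123701095581055, 14.347102165222168), 89.2099380493164)
b->k [-0.0979  0.1589]
cam in tool [ 0.07364962 -0.00092242  0.0204176 ] axis [-2.78175959e-01  5.38595371e-04  9.60529982e-01]
```

Slide direction is 113.5° (roof axis; the button→cap and button→roof lines agree). The button is at (0.576,-0.168). I'll move above it with tool x along the slide and the fingers shut.

```bash
python3 -m crank '[[-1,512,-213,100,-1.718],[-1,512,-213,100,-1.718],[-1,512,-213,100,-1.718],[-1,512,-213,100,-1.718],[-1,512,-213,100,-1.718],[-1,512,-213,100,-1.718],[-1,512,-213,100,-1.718],[-1,512,-213,100,-1.718],[-1,512,-213,100,-1.718],[-1,512,-213,100,-1.718],[-1,512,-213,100,-1.718],[-1,512,-213,100,-1.718]]' 20
python3 - <<'E'
from h import *
s=telemetry.observe();print(s["time"],s["tool_pos"],s["tool_rot"])
E
```

```text
time: 1.1
tool_pos: [0.5273, -0.2048, 0.3153]
tool_rot: [-3.141, -0.0, 1.769]
contact_force: [1.4, -0.5, 0.5]
opening: 0.0164
grip_force: 0.0
1.1 [ 0.52731459 -0.20475036  0.31526587] [-3.14097325e+00 -3.35385228e-04  1.76908108e+00]
```

```bash
python3 -m crank '[[-1,0,0,0,0],[-1,0,0,0,0],[-1,0,0,0,0]]'
cat > go.py <<'E'
import sys
from h import *
x,y,z,yaw=map(float,sys.argv[1:])
s=telemetry.observe();p=s["tool_pos"];a=s["tool_rot"][2];d=np.array([x,y])-p[:2]
print(s["time"],p.round(4),s["tool_rot"].round(4),"F",s["contact_force"].round(1),"dx,dy,dz,roll",(1e3*(d@[np.cos(a),np.sin(a)])).round(1),(1e3*(d@[np.sin(a),-np.cos(a)])).round(1),round(1e3*(p[2]-z),1),round(a-yaw,4))
E
python3 go.py .5759 -.1677 .28 1.981
```

```text
time: 1.35
tool_pos: [0.5258, -0.2064, 0.3155]
tool_rot: [-3.14, -0.0, 1.763]
contact_force: [-0.7, -0.6, 0.8]
opening: 0.001
grip_force: 0.0
1.35 [ 0.5258 -0.2064  0.3155] [-3.1403e+00 -5.0000e-04  1.7626e+00] F [-0.7 -0.6  0.8] dx,dy,dz,roll 28.4 56.6 35.5 -0.2184
```

```bash
python3 -m crank '[[-1,14,28,18,-0.11],[-1,28,57,35,-0.218],[-1,28,57,35,-0.218],[-1,28,57,35,-0.218],[-1,28,57,35,-0.218]]'; python3 go.py .5759 -.1677 .28 1.981
python3 - <<'E'
from h import *
cal=vision.get_calibration("wrist")
p,d=vision.read_camera("wrist");cv2.imwrite("pics/w1.png",p[:,:,::-1]);np.savez("w1.npz",p=p,d=d,**cal)
K=cal["camera_matrix"];R=cv2.Rodrigues(cal["rvec"])[0];c=-R.T@cal["tvec"].ravel()
for k,z in(("red",.051),("green",.115)):
    for q,s in blobs(p,k)[0]:
        u=(q-K[:2,2])/K[0,0];r=np.hypot(*u);v=R.T@np.array([*(u/r*np.sin(r)),np.cos(r)])
        print(k,q.round(1),s,(c+v*(z-c[2])/v[2]).round(4))
E
```

```text
time: 1.77
tool_pos: [0.5758, -0.1694, 0.2813]
tool_rot: [-3.141, 0.0, 1.978]
contact_force: [-0.2, 0.6, -0.7]
opening: 0.0004
grip_force: 0.0
1.7667 [ 0.5758 -0.1694  0.2813] [-3.1411e+00  3.0000e-04  1.9778e+00] F [-0.2  0.6 -0.7] dx,dy,dz,roll 1.5 0.7 1.3 -0.0032
red [471.  134.9] [ 442  103   67   64 2717] [ 0.6473 -0.0685  0.051 ]
red [327.6 216.4] [311 200  35  34 917] [ 0.5757 -0.1664  0.051 ]
red [608.5 372.2] [595 359  27  27 289] [ 1.1243 -0.2437  0.051 ]
```

View pics/w1.png

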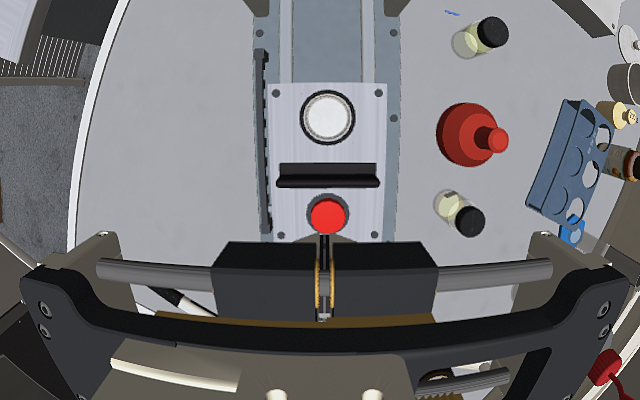

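The wrist view shows the button at (328,216), the stop above it, and the vial in its nest at (327,116). The button comes out at (0.576,-0.166), matching the top view. Going down just above it, 8 mm ahead of centre.

```bash
python3 go.py .5726 -.1597 .232 1.981; python3 -m crank '[[-1,9,1,20,-0.003],[-1,9,1,40,-0.003],[-1,9,1,48,-0.003],[-1,9,1,48,-0.003],[-1,9,1,48,-0.003],[-1,9,1,48,-0.003]]'; python3 go.py .5726 -.1597 .232 1.981
```

```text
1.8167 [ 0.5758 -0.1695  0.2818] [3.1415e+00 9.0000e-04 1.9778e+00] F [-0.9  0.2  0.4] dx,dy,dz,roll 10.3 0.9 49.8 -0.0032
time: 2.32
tool_pos: [0.5742, -0.1602, 0.2344]
tool_rot: [3.14, 0.002, 1.983]
contact_force: [0.1, 0.2, -0.3]
opening: 0.0004
grip_force: 0.0
2.3167 [ 0.5742 -0.1602  0.2344] [3.1401e+00 1.8000e-03 1.9827e+00] F [ 0.1  0.2 -0.3] dx,dy,dz,roll 1.1 -1.3 2.4 0.0017
```

```bash
python3 -m crank '[[-1,0,-1,3,0],[-1,0,-1,6,0],[-1,0,-1,8,0],[-1,0,-1,8,0],[-1,0,-1,8,0]]'; python3 go.py .5726 -.1597 .2225 1.981;  python3 -m crank '[[-1,0,0,2,0],[-1,0,0,3,0],[-1,0,0,3,0],[-1,0,0,3,0]]'; python3 go.py .5726 -.1597 .2225 1.981
```

```text
time: 2.73
tool_pos: [0.5733, -0.1601, 0.2255]
tool_rot: [3.141, 0.001, 1.984]
contact_force: [0.4, -2.4, 4.0]
opening: 0.0007
grip_force: 2.0
2.7333 [ 0.5733 -0.1601  0.2255] [3.1407e+00 1.4000e-03 1.9838e+00] F [ 0.4 -2.4  4. ] dx,dy,dz,roll 0.6 -0.5 3.0 0.0028
time: 3.07
tool_pos: [0.5733, -0.1599, 0.2223]
tool_rot: [3.141, 0.001, 1.984]
contact_force: [-0.1, -0.8, 5.4]
opening: 0.0001
grip_force: 2.8
3.0667 [ 0.5733 -0.1599  0.2223] [3.1408e+00 1.0000e-03 1.9838e+00] F [-0.1 -0.8  5.4] dx,dy,dz,roll 0.5 -0.6 -0.2 0.0028
```

```bash
python3 -m crank '[[-1,0,0,1,0],[-1,2,0,1,0],[-1,6,0,1,0],[-1,11,0,1,0],[-1,17,0,1,0],[-1,23,0,1,0],[-1,29,0,1,0],[-1,35,0,1,0],[-1,40,0,1,0],[-1,43,0,1,0],[-1,45,0,1,0],[-1,45,0,1,0]]'; python3 go.py .5340 -.0714 .2215 1.981
python3 - <<'E'
from h import *
p,d=vision.read_camera("wrist");cv2.imwrite("pics/w2.png",p[:,:,::-1])
E
```

```text
time: 4.07
tool_pos: [0.5551, -0.1184, 0.2221]
tool_rot: [3.141, 0.001, 1.984]
contact_force: [-2.0, 0.4, 12.2]
opening: 0.0005
grip_force: 5.8
4.0667 [ 0.5551 -0.1184  0.2221] [3.1405e+00 1.3000e-03 1.9842e+00] F [-2.   0.4 12.2] dx,dy,dz,roll 51.5 -0.4 0.6 0.0032
```

View pics/w2.png

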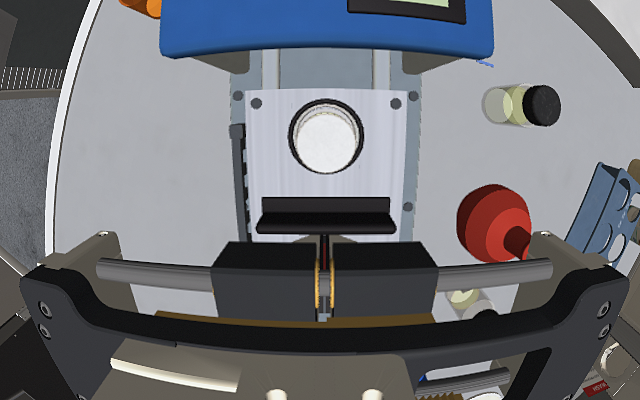

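The carriage is following, about 45 mm in, with the vial upright at (326,135). Continuing to near the end.

```bash
python3 -m crank '[[-1,3,0,0,0],[-1,8,0,0,0],[-1,14,0,0,0],[-1,20,0,0,0],[-1,26,0,0,0],[-1,32,0,0,0],[-1,38,0,0,0],[-1,44,0,0,0],[-1,50,0,0,0],[-1,54,0,0,0],[-1,57,0,0,0],[-1,57,0,0,0]]'; python3 go.py .5340 -.0714 .2215 1.981;  python3 -m crank '[[-1,2,0,0,0],[-1,4,0,0,0],[-1,6,0,0,0],[-1,6,0,0,0]]'; python3 go.py .53 -.06 .2215 1.981
python3 - <<'E'
from h import *
p,d=vision.read_camera("top");cal=vision.get_calibration("top");cv2.imwrite("pics/t2.png",cv2.resize(p[150:270,240:400,::-1],None,fx=4,fy=4))
E
```

```text
time: 5.12
tool_pos: [0.5322, -0.066, 0.2221]
tool_rot: [3.14, 0.001, 1.984]
contact_force: [-1.8, 0.7, 12.8]
opening: 0.0005
grip_force: 6.3
5.1167 [ 0.5322 -0.066   0.2221] [3.1404e+00 1.1000e-03 1.9843e+00] F [-1.8  0.7 12.8] dx,dy,dz,roll -5.6 -0.5 0.6 0.0033
time: 5.45
tool_pos: [0.5305, -0.0615, 0.2221]
tool_rot: [3.139, 0.004, 1.984]
contact_force: [1.0, -5.7, 9.6]
opening: 0.0004
grip_force: 4.6
5.45 [ 0.5305 -0.0615  0.2221] [3.139  0.0036 1.9842] F [ 1.  -5.7  9.6] dx,dy,dz,roll 1.6 0.1 0.6 0.0032
```

```bash
python3 -m crank '[[-1,1,0,0,0],[-1,2,0,0,0],[-1,3,0,0,0],[-1,3,0,0,0]]'; python3 go.py .53 -.06 .2215 1.981; python3 -m crank '[[-1,1,0,0,0],[-1,2,0,0,0],[-1,3,0,0,0],[-1,3,0,0,0]]'; python3 go.py .53 -.06 .2215 1.981
```

```text
time: 5.83
tool_pos: [0.5295, -0.0589, 0.2221]
tool_rot: [3.138, 0.004, 1.984]
contact_force: [2.5, -4.3, 8.2]
opening: 0.0006
grip_force: 4.0
5.8333 [ 0.5295 -0.0589  0.2221] [3.1384 0.004  1.9841] F [ 2.5 -4.3  8.2] dx,dy,dz,roll -1.2 -0.0 0.6 0.0031
time: 6.17
tool_pos: [0.5289, -0.0577, 0.2222]
tool_rot: [3.138, 0.008, 1.984]
contact_force: [4.3, -14.9, 4.8]
opening: 0.0008
grip_force: 8.1
6.1667 [ 0.5289 -0.0577  0.2222] [3.1377 0.0076 1.9844] F [  4.3 -14.9   4.8] dx,dy,dz,roll -2.6 0.0 0.7 0.0034
```

End stop reached (15 N against the thumb stop). Lifting straight up so the button springs back.

```bash
python3 -m crank '[[-1,-2,0,-3,0],[-1,-2,0,-7,0],[-1,-2,0,-11,0],[-1,-2,0,-16,0],[-1,-3,0,-30,0],[-1,-5,0,-60,0],[-1,-5,0,-85,0],[-1,-5,0,-85,0],[-1,-5,0,-85,0],[-1,-5,0,-85,0]]'; python3 go.py .478 -.009 .34 1.981
python3 - <<'E'
from h import *
cal=vision.get_calibration("wrist")
p,d=vision.read_camera("wrist");cv2.imwrite("pics/w3.png",p[:,:,::-1])
K=cal["camera_matrix"];R=cv2.Rodrigues(cal["rvec"])[0];c=-R.T@cal["tvec"].ravel()
for k,z in(("red",.051),("green",.115)):
    for q,s in blobs(p,k)[0]:
        u=(q-K[:2,2])/K[0,0];r=np.hypot(*u);v=R.T@np.array([*(u/r*np.sin(r)),np.cos(r)])
        print(k,q.round(1),s,(c+v*(z-c[2])/v[2]).round(4))
E
```

```text
time: 7.0
tool_pos: [0.5288, -0.0597, 0.3049]
tool_rot: [-3.14, -0.001, 1.984]
contact_force: [0.7, 0.4, -0.2]
opening: 0.0003
grip_force: 0.0
7.0 [ 0.5288 -0.0597  0.3049] [-3.1399e+00 -1.5000e-03  1.9839e+00] F [ 0.7  0.4 -0.2] dx,dy,dz,roll 66.8 -26.1 -35.1 0.0029
red [326.5 221.9] [311 208  32  27 665] [ 0.5329 -0.0685  0.051 ]
red [448.3 250.4] [ 426  235   43   32 1013] [ 0.6425 -0.051   0.051 ]
green [279.1 128.1] [ 258  107   43   43 1377] [ 0.4775 -0.0079  0.115 ]
```

View pics/w3.png

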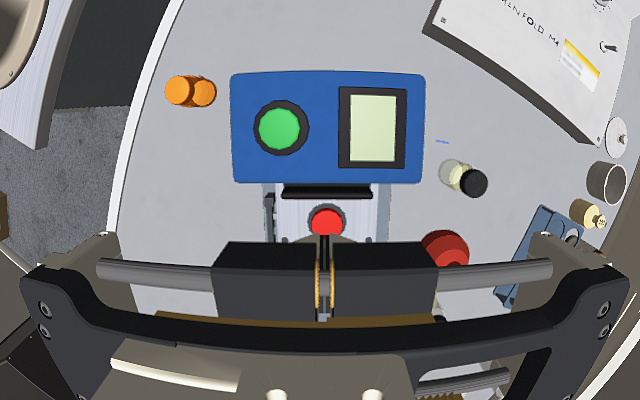

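The wrist view shows the carriage in the head, the button at (326,222), and the green key at (279,128). I'll check the button height by depth, then look at the key target.

```bash
python3 - <<'E'
from h import *
cal=vision.get_calibration("wrist")
p,d=vision.read_camera("wrist")
K=cal["camera_matrix"];R=cv2.Rodrigues(cal["rvec"])[0];c=-R.T@cal["tvec"].ravel()
def pt(u,v):
    q=(np.array([u,v])-K[:2,2])/K[0,0];r=np.hypot(*q);w=np.array([*(q/r*np.sin(r)),np.cos(r)])
    D=np.median(d[v-2:v+3,u-2:u+3]); return (c+R.T@(w/w[2]*D)).round(4)
print("button",pt(320,218),pt(333,218),"deck",pt(295,225),pt(360,225),"key",pt(279,128),"roof",pt(320,100))
E
python3 go.py .4775 -.0085 .34 1.981
```

```text
button [ 0.5265 -0.0676  0.0505] [ 0.536  -0.0633  0.0508] deck [ 0.5109 -0.0848  0.0415] [ 0.5609 -0.0628  0.0418] key [ 0.4772 -0.0078  0.1147] roof [0.4915 0.0153 0.1045]
7.1 [ 0.5288 -0.0598  0.3045] [-3.1391e+00 -2.0000e-03  1.9839e+00] F [ 0.3 -0.5  0.3] dx,dy,dz,roll 67.5 -26.4 -35.5 0.0029
```

Button top is at 51 mm, so it's up and locked at the end. Moving above the key.

```bash
python3 -m crank '[[-1,0,0,-20,0],[-1,20,-8,-30,0],[-1,45,-18,-30,0],[-1,67,-26,-25,0],[-1,67,-26,-10,0],[-1,67,-26,-2,0],[-1,67,-26,-2,0],[-1,67,-26,-2,0],[-1,67,-26,-2,0]]'; python3 go.py .4775 -.0085 .288 1.981
```

```text
time: 7.85
tool_pos: [0.4792, -0.0095, 0.3079]
tool_rot: [-3.141, 0.0, 1.983]
contact_force: [0.1, 0.2, -0.1]
opening: 0.0004
grip_force: 0.0
7.85 [ 0.4792 -0.0095  0.3079] [-3.1414e+00  1.0000e-04  1.9832e+00] F [ 0.1  0.2 -0.1] dx,dy,dz,roll 1.6 -1.1 19.9 0.0022
```

```bash
python3 -m crank '[[-1,1,-1,5,0],[-1,1,-1,10,0],[-1,1,-1,14,0],[-1,1,-1,17,0],[-1,1,-1,19,0],[-1,1,-1,20,0],[-1,1,-1,20,0],[-1,1,-1,20,0]]'; python3 go.py .4775 -.0085 .288 1.981;python3 -m crank '[[-1,0,0,1,0],[-1,0,0,2,0],[-1,0,0,2,0]]'; python3 go.py .4775 -.0085 .288 1.981
```

```text
time: 8.52
tool_pos: [0.4772, -0.0086, 0.2883]
tool_rot: [3.142, 0.0, 1.984]
contact_force: [-1.9, -1.0, 4.4]
opening: 0.0002
grip_force: 2.4
8.5167 [ 0.4772 -0.0086  0.2883] [3.1416e+00 4.0000e-04 1.9839e+00] F [-1.9 -1.   4.4] dx,dy,dz,roll 0.0 0.3 0.3 0.0029
time: 8.77
tool_pos: [0.4771, -0.0086, 0.288]
tool_rot: [3.141, 0.001, 1.984]
contact_force: [-7.1, -0.1, 20.7]
opening: 0.0004
grip_force: 10.6
8.7667 [ 0.4771 -0.0086  0.288 ] [3.1408e+00 1.1000e-03 1.9841e+00] F [-7.1 -0.1 20.7] dx,dy,dz,roll -0.1 0.4 -0.0 0.0031
```

The key is bottomed out (20 N with no further travel). Lifting off and clearing the view.

```bash
python3 -m crank '[[-1,0,0,-5,0],[-1,0,0,-12,0],[-1,0,0,-30,0],[-1,0,0,-60,0],[-1,-40,0,-80,0],[-1,-70,0,-90,0],[-1,-70,0,-90,0],[-1,-70,0,-90,0],[-1,-70,0,-90,0]]'
python3 - <<'E'
from h import *
cal=vision.get_calibration("wrist")
p,d=vision.read_camera("wrist");cv2.imwrite("pics/w4.png",p[:,:,::-1])
K=cal["camera_matrix"];R=cv2.Rodrigues(cal["rvec"])[0];c=-R.T@cal["tvec"].ravel()
for k in("red","green"):
    for q,s in blobs(p,k)[0]:
        u=(q-K[:2,2])/K[0,0];r=np.hypot(*u);w=np.array([*(u/r*np.sin(r)),np.cos(r)])
        D=d[int(q[1]),int(q[0])];print(k,q.round(1),(c+R.T@(w/w[2]*D)).round(4))
E
```

```text
time: 9.52
tool_pos: [0.505, -0.0724, 0.3753]
tool_rot: [-3.14, -0.001, 1.983]
contact_force: [-0.2, -0.2, 0.7]
opening: 0.0005
grip_force: 0.0
red [352.  198.1] [ 0.5332 -0.0704  0.0519]
red [445.4 230.2] [ 0.6465 -0.0621  0.0498]
green [326.3 120.8] [ 0.477  -0.0082  0.1153]
```

View pics/w4.png

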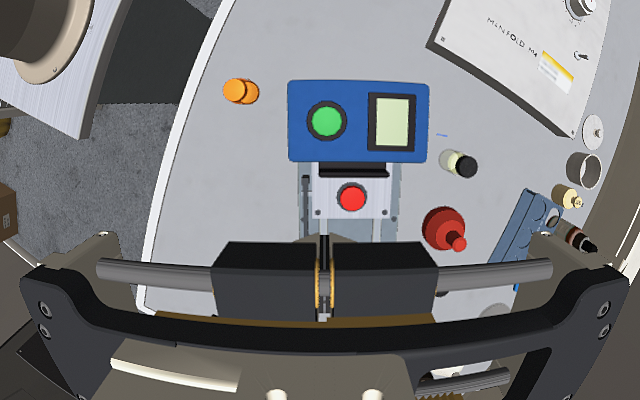

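The final view shows the button up at (352,198), having moved 105 mm, and the green key up at (326,121). The bystanders in view are still standing. Handing in.

```bash
python3 -c "
from cell import ticket
print(ticket.hand_in())"
```

```text
the job is handed in; nothing more can be done
None
```

The carriage is locked at the end stop in the head, the read key was then pressed fully and came back up, and the job was handed in at about 9.6 s; no verdict came back.

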